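# Set the bath controller's dial and press start

## Robot

A 6-joint arm with a two-finger parallel gripper is mounted at the origin on the work surface. World frame = base frame: x ahead of the robot, y to its left, z up, the work surface at z = 0. Lengths are in m, angles in rad, forces in N, time in s.
With the tool pointing down it reaches from about 0.35 to 0.85 m from the base axis. Payload 8.1 kg.
Tool frame: the origin (TCP) lies midway between the tips of the shut fingers; the grasp point (between the pads) lies 19 mm behind it; z points along the fingers, y is the line along which they close (so a half turn about z gives the same grasp; the last joint's range is limited). The gripper opens to 85 mm and grips with 20 to 120 N. Pads are 22 mm wide; open, the fingers measure 114 mm over their backs; the gripper's body (76 mm by 85 mm) begins 54 mm behind the grasp point. The pads swing forward as they close: fully open they stand 13 mm farther back than shut.
Start: joints at [1.219, 0.13, 1.488, -0, 1.523, -0.085], TCP at [0.158, 0.579, 0.194] pointing down, gripper open.
Joint ranges: [-2.96, 2.96], [-0.89, 2.26], [0.02, 2.5], [-1.34, 4.48], [0, 2.73], [-2.66, 2.66]. Speed limits (rad/s): [2.39, 2.39, 2.79, 3.14, 3.14, 3.14].

## Interface

Orientations are given as a rotation vector (axis times angle).
In Python, from bench import move_to, move_linear, move_j, command_gripper, wait, inverse_kinematics, get_image, camera_params, MotionError, hand_in, current_time_s, current_joint_positions, current_joint_vel, current_tau, current_tool_pos, current_orientation, current_contact_force, current_ft_torque, current_finger_gap, current_gripper_force gives the robot as it stands. The module is installed in compiled form; this text tells all that it offers. Calls block until the motion is done:
- move_to(position, orientation): joint-space move of the TCP to a pose.
- move_linear(position, attitude=None, vel=0.15): straight line of the TCP; attitude=None keeps the orientation; vel is the mean speed in m/s.
- move_j(angles): joint-space move.
- command_gripper(opening, grip_force=None): finger opening in m; grip_force is the grip in N (None keeps the last); returns when the fingers have stopped.
- wait(seconds).
- inverse_kinematics(position, orientation): joint angles nearest the present ones, or None.
- get_image(name): name is "scene" or "top"; returns the picture (400x640x3 uint8, red, green, blue); there is no depth.
- camera_params(name): a dict with "K" (3x3 intrinsics, pixels), "world_from_camera" (4x4, takes a point from camera to world coordinates). Camera axes: x right, y down, z forward; pixel columns grow to the right and rows downward; lengths in m; the calibration is good to about 2 mm. A picture is of the moment at which its call begins. camera_params takes no time and is no camera call.
A pose or a line that the arm cannot do raises MotionError and nothing moves.
- hand_in(): hands the job in; it is judged then, once.
Readings, each from a call of its own:
- current_time_s(): time.
- current_joint_positions(): joint angles.
- current_joint_vel(): joint speeds.
- current_tau(): joint torques, N m.
- current_tool_pos(): TCP position.
- current_orientation(): TCP orientation.
- current_contact_force(): force on the tool from outside, world axes, zero at the start.
- current_ft_torque(): the same for the moment, N m.
- current_finger_gap(): finger opening in m.
- current_gripper_force(): force on a finger pad.
Only numpy, scipy, OpenCV 4.12 (cv2) and the standard library are available. Lean on these libraries where they do the work, as an engineer would, in place of code of your own. Each camera call takes 0.05 s, during which the arm holds its last target. There are 200 camera calls.

## Task

Set the heating-bath controller: with your fingertips, gently push the dial round by its upright peg, either way, until the index mark on the dial lines up with the long target line on the scale collar. Then press the round start key fully down and let it come up again, leaving the dial set. Do not grip or force the peg or the dial, and leave the bottle, the beaker and the tray where they stand.

Things in the scene. Friction and masses are not known exactly. Their poses are not given: they have to be found in the camera images.
- unit: The controller: a fixed white box 190 x 270 x 70 mm (its x, y, z). Origin: centre of its underside on the bench; z up. Flat top 70 mm above the bench. Seen with its x pointing away, the dial is to the right (axis 45 mm to -y of the origin) and the start key to the left, beside a small green display.
- dial: Dial on the controller's top: black disc 90 mm across, upper face 86 mm above the bench. Turns endlessly either way about its vertical axis, stays where left (friction 0.07 N m, about 2.5 N at the peg); its plastic may not be pushed or pinched harder than 18 N. Origin: on the axis, 70 mm above the bench; x points to the index mark, the peg stands on the other side of the axis (-x).
- dial_centre (a point): Point on the dial's axis, on the upper face of the disc.
- peg_top (a point): Centre of the top of the dial's peg: a round upright steel sleeve, free to spin on its pin, 14 mm across, standing 26 mm above the disc, so its top is 112 mm above the bench; its axis is 30 mm from the dial's axis, diametrically across from the index mark.
- index_mark (a point): Outer end of the index mark: a white radial line 3.5 mm wide on the black disc; this point is on the disc's rim, 45 mm from the axis.
- target_line (a point): Where the index mark's outer end must come: the point above the dial's rim, 45 mm from the axis, at the target line. The target line is the one long, broad black line (24 mm long, 4 mm wide) on the scale collar.
- start_top (a point): Centre of the top of the start key: a round black spring key 30 mm across in a grey surround, on the controller's top at 90 mm to +y and 30 mm to -x of the controller's origin. It is pressed straight down.
- start (a joint): Travel of the start key: 0 up, 0.006 m fully down; fully down takes about 5 N and it springs back.
- reagent: Loose capped amber bottle, 64 mm across, 135 mm tall; origin at the centre of its underside. To be left alone.
- beaker: Loose glass beaker, 72 mm across, 85 mm tall; origin at the centre of its underside. To be left alone.
- tray: Loose open white plastic tray 90 x 120 x 25 mm; origin at the centre of its underside. To be left alone.
- collar: Scale collar round the dial: a fixed flat aluminium ring 144 mm across, 3 mm thick, set at a different angle each time. 24 radial black lines every 15 degrees: the target line along its x axis, the other 23 thin and only 7 mm long. Origin: on the dial's axis, 70 mm above the bench.

How it is judged:
By the outcome, as a careful person would: the job done as asked, in the order asked, and still so for the second after the job is handed in, with the robot touching nothing.
It also fails if it takes over 51 s, if anything falls off the work surface, if the arm or the gripper's body presses on something with over 40 N, if the wrist force passes 120 N, or if a joint passes its speed limit or range.

## Working session

There is one attempt and no reset: what is moved stays moved. The work goes in short steps, each a Python script; the robot and the scene stay as the last script left them, time stands still between calls to the robot, and variables do not carry over. Pictures are saved under pics/ and viewed, at most 10 in all, crops included, and the job is handed in when it is done.

```bash
mkdir -p pics
cat > h.py <<'E'
import numpy as np, cv2
from bench import *
def ray(cam,uv,z):
    p=camera_params(cam);K=np.array(p["K"]);T=np.array(p["world_from_camera"])
    d=T[:3,:3]@np.linalg.solve(K,[uv[0],uv[1],1.]);o=T[:3,3]
    return o+d*(z-o[2])/d[2]
def proj(cam,P):
    p=camera_params(cam);K=np.array(p["K"]);T=np.linalg.inv(np.array(p["world_from_camera"]))
    q=K@(T[:3,:3]@np.array(P)+T[:3,3]);return q[:2]/q[2]
def save(cam,name,crop=None,s=1):
    im=get_image(cam)[:,:,::-1]
    if crop: x,y,w,h=crop; im=im[y:y+h,x:x+w]
    cv2.imwrite("pics/"+name,cv2.resize(im,None,fx=s,fy=s,interpolation=cv2.INTER_CUBIC))
E
python3 - <<'E'
from h import *
a=get_image("scene");b=get_image("top")
cv2.imwrite("pics/s0.png",a[:,:,::-1]);cv2.imwrite("pics/t0.png",b[:,:,::-1])
for c in("scene","top"):print(camera_params(c))
print(current_orientation(),current_time_s(),current_finger_gap())
E
```

```text
{'K': array([[379.51216731,   0.        , 319.39124044],
       [  0.        , 379.51216731, 198.3349385 ],
       [  0.        ,   0.        ,   1.        ]]), 'world_from_camera': array([[ 0.86874816,  0.30517251, -0.39005946,  0.95617242],
       [ 0.49523121, -0.5277173 ,  0.6901163 , -0.51578408],
       [ 0.0047634 , -0.79270688, -0.60958438,  0.61766301],
       [ 0.        ,  0.        ,  0.        ,  1.        ]])}
{'K': array([[451.36305663,   0.        , 323.85372752],
       [  0.        , 451.36305663, 198.48815505],
       [  0.        ,   0.        ,   1.        ]]), 'world_from_camera': array([[-0.00764765, -0.99246025,  0.12232814,  0.49495669],
       [-0.99963667,  0.00442572, -0.02658849,  0.07532042],
       [ 0.02584663, -0.12248703, -0.9921335 ,  1.24290098],
       [ 0.        ,  0.        ,  0.        ,  1.        ]])}
[-4.17805658e-01 -3.11332937e+00  2.48020746e-03] 0.1 0.08524770103564544
```

View pics/s0.png

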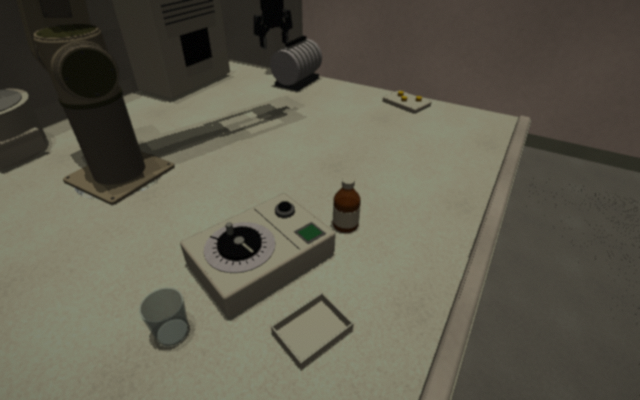

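View pics/t0.png

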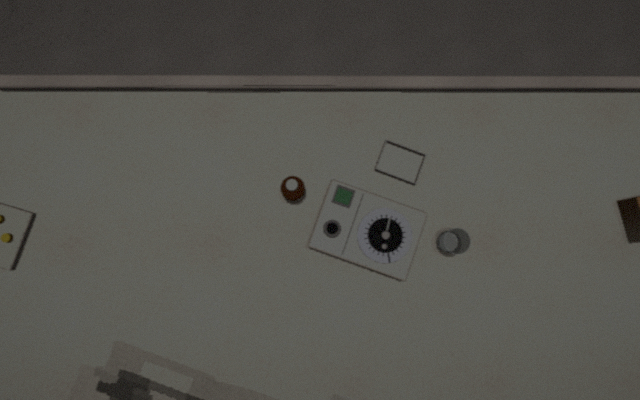

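Run:
```python
from h import *
b=cv2.imread("pics/t0.png");a=cv2.imread("pics/s0.png")
f=lambda im,x,y,w,h,s:cv2.convertScaleAbs(cv2.resize(im[y:y+h,x:x+w],None,fx=s,fy=s,interpolation=cv2.INTER_CUBIC),alpha=1.5)
cv2.imwrite("pics/t0c.png",f(b,305,175,130,110,6))
cv2.imwrite("pics/s0c.png",f(a,180,190,160,120,5))
```

```text
(no output)
```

View pics/t0c.png

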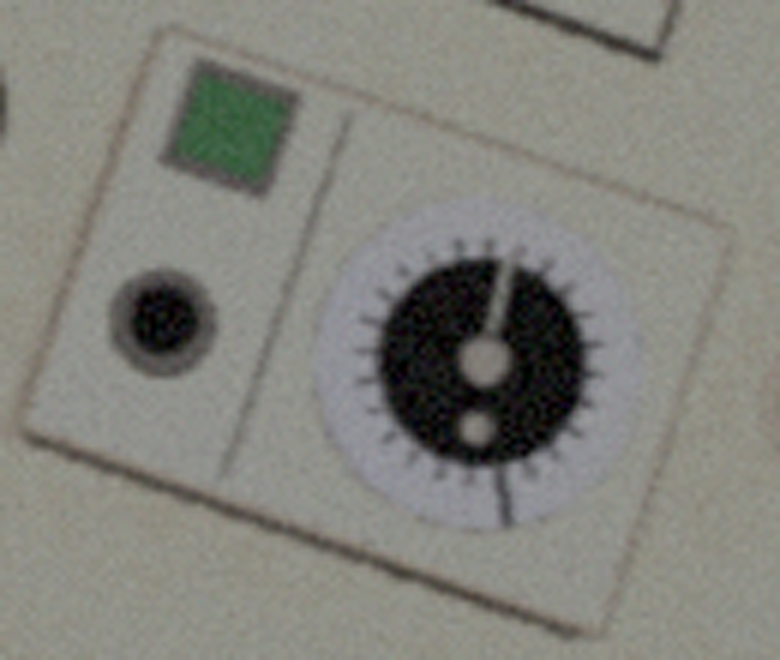

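View pics/s0c.png

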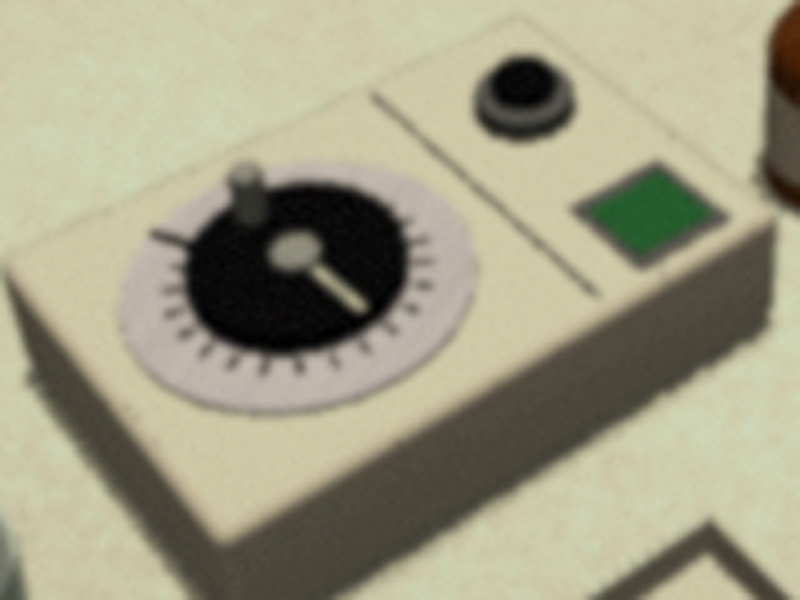

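The top crop shows the dial hub at about (483,360), with the index at (508,265) pointing away from the robot. The peg top is at (477,428), and the target line runs (500,468)–(508,524), pointing toward the robot. The key is at (162,322). The scene crop agrees, so the dial needs roughly half a turn.

```bash
cat >> h.py <<'E'
def avg(cam,n=6): return np.mean([get_image(cam).astype(float) for _ in range(n)],0).mean(2).astype(np.float32)
def samp(im,cam,P):
    uv=np.array([proj(cam,p) for p in P],np.float32)
    return cv2.remap(im,uv[:,0].reshape(-1,1),uv[:,1].reshape(-1,1),cv2.INTER_CUBIC).ravel()
def centre(im,cam,uv0,rad):
    m=np.zeros(im.shape,np.uint8);cv2.circle(m,uv0,rad,1,-1)
    t=(im<np.median(im[m>0])*0+60)&(m>0)
    c,_=cv2.findContours(t.astype(np.uint8),cv2.RETR_EXTERNAL,cv2.CHAIN_APPROX_NONE)
    c=cv2.convexHull(max(c,key=cv2.contourArea)); e=cv2.fitEllipse(c)
    return ray(cam,e[0],.086),e
def angles(im,cam,C):
    th=np.radians(np.arange(0,360,.5));d=np.c_[np.cos(th),np.sin(th),0*th]
    prof=lambda rs,z:np.mean([samp(im,cam,np.r_[C[:2],z]+r*d) for r in rs],0)
    def peak(v,w=14):
        i=np.argmax(v);k=np.arange(i-w,i+w+1);x=v[k%720];x=np.clip(x-x.max()*.35,0,None)
        return (k*x).sum()/x.sum()/2
    t=prof(np.linspace(.055,.067,7)*1,.073);m=prof(np.linspace(.022,.042,9),.086)
    return peak(np.median(t)-t,10),peak(m-np.median(m),16)
E
python3 - <<'E'
from h import *
f=lambda x,y:(305+x/6-.42,175+y/6-.42)
g=lambda x,y:(180+x/5-.4,190+y/5-.4)
print("hub",ray("top",f(483,360),.088),ray("scene",g(295,250),.088))
print("peg",ray("top",f(477,428),.112),ray("scene",g(247,171),.112))
print("idx",ray("top",f(508,265),.086),ray("scene",g(363,308),.086))
print("tgt",ray("top",f(508,524),.073),ray("scene",g(153,234),.073))
for z in(.075,.08,.085,.09):print("key",z,ray("top",f(162,320),z),ray("scene",g(524,82),z))
for c,uv,r in(("top",(385,235),21),("scene",(239,243),32)):
    im=avg(c);C,e=centre(im,c,uv,r);print(c,C,e,angles(im,c,C))
E
```

```text
hub [ 0.54346026 -0.1118759   0.088     ] [ 0.54431135 -0.11495066  0.088     ]
peg [ 0.51418478 -0.1047862   0.112     ] [ 0.51708505 -0.10696823  0.112     ]
idx [ 0.58420841 -0.12397798  0.086     ] [ 0.58639532 -0.12567319  0.086     ]
tgt [ 0.47373705 -0.12337736  0.073     ] [ 0.47545336 -0.12554569  0.073     ]
key 0.075 [0.56212918 0.02460379 0.075     ] [0.55396919 0.0336084  0.075     ]
key 0.08 [0.5618416  0.02482092 0.08      ] [0.55767502 0.02854639 0.08      ]
key 0.085 [0.56155402 0.02503804 0.085     ] [0.56138085 0.02348439 0.085     ]
key 0.09 [0.56126644 0.02525517 0.09      ] [0.56508668 0.01842239 0.09      ]Traceback (most recent call last):
  File "<stdin>", line 10, in <module>
  File "h.py", line 30, in angles
    t=prof(np.linspace(.055,.067,7)*1,.073);m=prof(np.linspace(.022,.042,9),.086)
  File "h.py", line 26, in <lambda>
    prof=lambda rs,z:np.mean([samp(im,cam,np.r_[C[:2],z]+r*d) for r in rs],0)
                              ~~~~^^^^^^^^^^^^^^^^^^^^^^^^^^^
  File "h.py", line 16, in samp
    uv=np.array([proj(cam,p) for p in P],np.float32)
                 ~~~~^^^^^^^
  File "h.py", line 8, in proj
    p=camera_params(cam);K=np.array(p["K"]);T=np.linalg.inv(np.array(p["world_from_camera"]))
ValueError: time passes only in moves, steps and waits
```

```bash
sed -i 's/^from bench import \*/from bench import *\nimport bench, functools\ncamera_params=functools.cache(bench.camera_params)/' h.py
python3 - <<'E'
from h import *
for c,uv,r in(("top",(385,235),21),("scene",(239,243),32)):
    im=avg(c);C,e=centre(im,c,uv,r);print(c,C,e,angles(im,c,C))
C=np.array([.5439,-.1134])
print(current_time_s(),current_joint_positions())
from scipy.spatial.transform import Rotation as R
# yaw psi: tool z down, tool x at psi
for psi in range(-180,181,30):
    o=(R.from_euler('z',psi,degrees=True)*R.from_euler('x',180,degrees=True)).as_rotvec()
    print(psi,np.round(inverse_kinematics([*C,.1],o),2))
E
```

```text
top [ 0.54149418 -0.11272706  0.086     ] ((385.3038635253906, 235.37918090820312), (35.25063705444336, 36.326351165771484), 149.01449584960938) (np.float64(189.07391051526375), np.float64(345.8875614742496))
scene [ 0.54543876 -0.12058834  0.086     ] ((237.35455322265625, 242.2283172607422), (35.66794967651367, 47.97895812988281), 87.99650573730469) (np.float64(142.7540504496931), np.float64(355.1426914773161))
1.0 [ 1.21861929e+00  1.30370977e-01  1.48819785e+00  1.90696397e-05
  1.52299563e+00 -8.53829896e-02]
-180 [-0.3   0.08  1.72  0.    1.34 -1.87]
-150 [-0.3   0.08  1.72  0.    1.34 -2.39]Traceback (most recent call last):
  File "<stdin>", line 10, in <module>
    return _wrapfunc(a, 'round', decimals=decimals, out=out)
    return _wrapit(obj, method, *args, **kwds)
    result = getattr(arr, method)(*args, **kwds)
TypeError: unsupported operand type(s) for *: 'NoneType' and 'float'
```

```bash
cat >> h.py <<'E'
from scipy.spatial.transform import Rotation as R
C=np.array([.5439,-.1134])
def pose(phi,off,z=.100,tilt=10,out=.003):
    psi=phi-90+tilt;a=np.radians(phi);s=np.radians(psi)
    x=np.array([np.cos(s),np.sin(s)]);n=np.array([-x[1],x[0]])
    p=C+.030*np.array([np.cos(a),np.sin(a)])-off*x+out*n
    return [*p,z],(R.from_euler('z',psi,degrees=True)*R.from_euler('x',180,degrees=True)).as_rotvec()
E
python3 - <<'E'
from h import *
command_gripper(0.0,20)
p,o=pose(166,.028,.2);move_to(p,o);print(current_joint_positions(),current_time_s())
p,o=pose(166,.028);move_linear(p,o,vel=.12);print(p,current_tool_pos(),current_contact_force(),current_time_s())
for off in(.024,.021,.019,.018):
    p,o=pose(166,off);move_linear(p,o,vel=.03);print(off,np.round(current_contact_force(),2))
print(current_time_s())
cv2.imwrite("pics/s1.png",cv2.resize(get_image("scene")[180:300,170:330,::-1],None,fx=5,fy=5,interpolation=cv2.INTER_CUBIC))
E
```

```text
[-3.52750725e-01 -6.97158741e-02  1.68203566e+00  2.01430860e-04
  1.52931927e+00 -2.84188833e-01] 4.5667
[np.float64(0.5098452547961052), np.float64(-0.13386486711805268), 0.1] [ 0.51052672 -0.13409768  0.10093933] [0.2713513  0.05434334 0.10746931] 5.55
0.024 [ 0.15 -0.46  0.4 ]
0.021 [-0.91 -0.1   0.33]
0.019 [-0.06 -1.08 -0.12]
0.018 [-0.19  0.32 -0.7 ]
6.5833
```

View pics/s1.png

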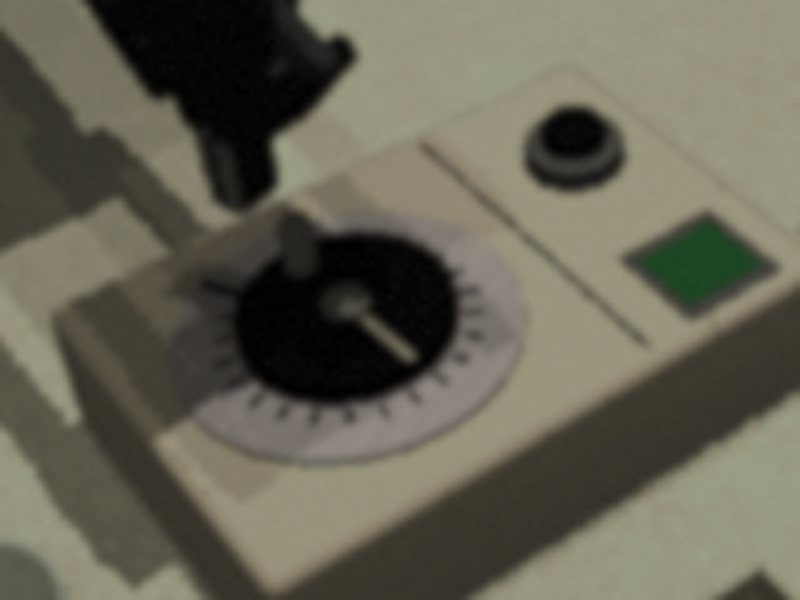

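Run:
```python
from h import *
p=current_tool_pos();print(p,pose(166,.018)[0],(proj("scene",p)-[170,180])*5,current_finger_gap())
print((proj("scene",[*(C+.03*np.array([np.cos(2.897),np.sin(2.897)])),.112])-[170,180])*5)
for i in range(5):
    wait(.05);print(np.round(current_contact_force(),2))
```

```text
[ 0.51052594 -0.12389327  0.0999873 ] [np.float64(0.5105428195335464), np.float64(-0.12388922661545443), 0.1] [258.62503157 260.38830611] -5.6065372514981e-06
[291.94435214 215.92236541]
[-0.05 -0.04 -0.53]
[-0.4  -0.68 -0.68]
[ 0.15 -0.14 -0.09]
[ 0.07 -0.91  0.42]
[-0.   -0.97  0.71]
```

Run:
```python
from h import *
im=avg("scene",1)*0; A=np.mean([get_image("scene").astype(float) for _ in range(6)],0)[130:250,150:310,::-1]
A=255*(np.clip(A/170,0,1)**.5)
cv2.imwrite("pics/s2.png",cv2.resize(A.astype(np.uint8),None,fx=5,fy=5,interpolation=cv2.INTER_CUBIC))
print((proj("scene",current_tool_pos())-[150,130])*5,current_orientation())
```

```text
[358.66818507 510.36184691] [2.29756961e+00 2.14255144e+00 1.03360308e-05]
```

View pics/s2.png

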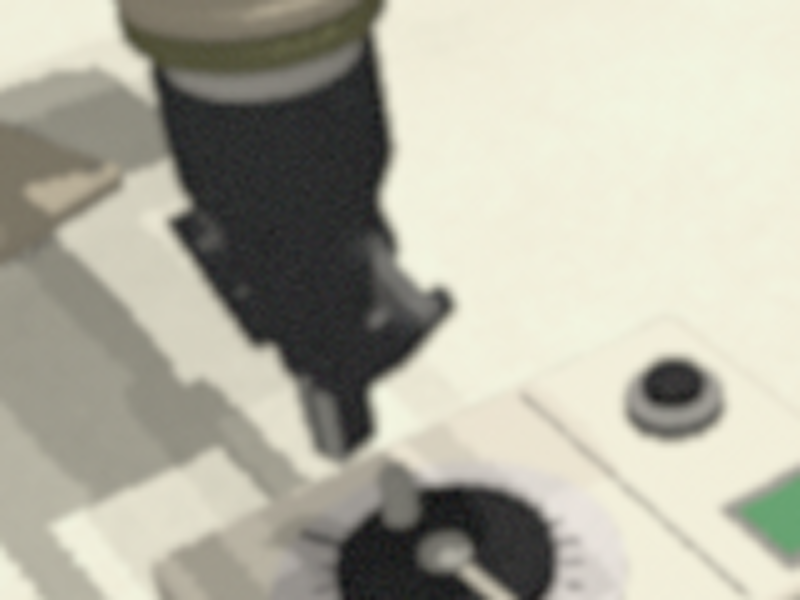

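Run:
```python
from h import *
p=current_tool_pos()
for z in(.1,.11,.12,.13,.14):print(z,ray("scene",(218,220),z),proj("scene",[*p[:2],z]))
A=np.mean([get_image("top").astype(float) for _ in range(6)],0)[190:310,325:445,::-1]
A=255*(np.clip(A/150,0,1)**.5)
cv2.imwrite("pics/t2.png",cv2.resize(A.astype(np.uint8),None,fx=5,fy=5,interpolation=cv2.INTER_CUBIC))
print((proj("top",p)-[325,190])*5)
```

```text
0.1 [ 0.47904383 -0.09944782  0.1       ] [221.73515012 232.07971637]
0.11 [ 0.48826081 -0.10749043  0.11      ] [220.96933068 228.36123863]
0.12 [ 0.49747778 -0.11553304  0.12      ] [220.19102296 224.58212331]
0.13 [ 0.50669475 -0.12357565  0.13      ] [219.39991895 220.74087501]
0.14 [ 0.51591172 -0.13161827  0.14      ] [218.59570049 216.8359487 ]
[329.47242352 286.93606131]
```

View pics/t2.png

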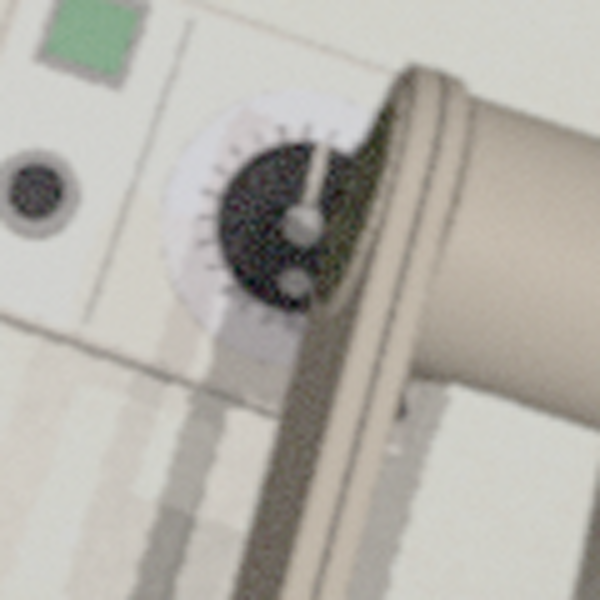

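The scene picture puts the fingertip about 28 mm higher than the reported TCP: the tip appears at crop (340,455) and should be at (358,510). I'll back off a little, lower in small steps with the force checked, and look again.

Run:
```python
from h import *
def F(n=4):
    f=[]
    for _ in range(n): wait(.02);f.append(current_contact_force())
    return np.mean(f,0)
p,o=pose(166,.028);move_linear(p,o,vel=.06);f0=F();print(f0)
for z in(.096,.092,.088,.085,.082,.080,.078):
    p,o=pose(166,.028,z);move_linear(p,o,vel=.05);f=F()-f0;print(z,np.round(f,2),current_tool_pos()[2])
    if abs(f).max()>2:break
print(current_time_s())
A=np.mean([get_image("scene").astype(float) for _ in range(6)],0)[160:260,180:300,::-1]
A=255*(np.clip(A/170,0,1)**.5)
cv2.imwrite("pics/s3.png",cv2.resize(A.astype(np.uint8),None,fx=6,fy=6,interpolation=cv2.INTER_CUBIC))
print((proj("scene",current_tool_pos())-[180,160])*6)
```

```text
[-0.10702352 -0.01561942 -0.41590545]
0.096 [-0.3  -0.02  1.01] 0.09574148361757033
0.092 [ 0.12  0.43 -0.14] 0.09182075255672928
0.088 [-0.27  0.09  0.12] 0.0878276183123857
0.085 [0.29 0.01 0.78] 0.08492841515309514
0.082 [0.35 0.21 0.26] 0.08187374620327095
0.08 [-0.1  -0.39  0.25] 0.07992695820667106
0.078 [0.39 0.12 0.5 ] 0.0779256707134456
10.1333
[238.78580634 497.45139876]
```

View pics/s3.png

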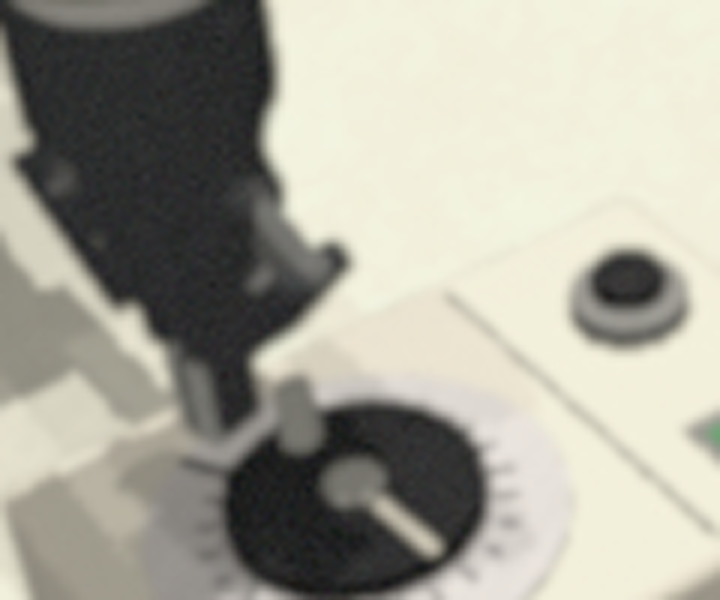

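The tip's lower end is at (215,437), still above the disc beside the peg at (300,380–450). The reported TCP of 0.078 would already be inside the disc, so the height offset is real, at about +26 mm. I'll go slightly lower, then push in increments with the force watched.

```bash
cat >> h.py <<'E'
def F(n=4):
    f=[]
    for _ in range(n): wait(.01);f.append(current_contact_force())
    return np.mean(f,0)
def look(name):
    A=np.mean([get_image("scene").astype(float) for _ in range(4)],0)[160:280,180:300,::-1]
    A=255*(np.clip(A/170,0,1)**.5)
    cv2.imwrite("pics/"+name,cv2.resize(A.astype(np.uint8),None,fx=5,fy=5,interpolation=cv2.INTER_CUBIC))
E
python3 - <<'E'
from h import *
f0=F(10)
for z in(.074,.071):
    p,o=pose(166,.028,z);move_linear(p,o,vel=.05);f=F()-f0;print(z,np.round(f,2))
    assert abs(f).max()<2.5
for off in(.024,.022,.020,.019,.018,.017,.016,.015,.014,.012,.010):
    p,o=pose(166,off,z);move_linear(p,o,vel=.03);f=F()-f0;print(off,np.round(f,2))
    if np.hypot(*f[:2])>1.6:break
print(current_time_s())
E
```

```text
0.074 [-0.38 -0.73  0.03]
0.071 [0.53 0.39 0.03]
0.024 [-0.37  0.3   0.35]
0.022 [ 0.07 -0.02  0.56]
0.02 [-0.11  0.08 -0.15]
0.019 [-0.27  0.27  0.15]
0.018 [-0.65  0.4   0.29]
0.017 [-0.48 -0.41  0.21]
0.016 [-0.05  0.17  0.22]
0.015 [-0.69 -1.75 -0.39]
13.3833
```

Run:
```python
from h import *
f0=F(1)*0
for phi in list(range(156,20,-10))+[19]:
    p,o=pose(phi,.015,.071);move_linear(p,o,vel=.04);f=F()-f0;print(phi,np.round(f,1),end=' ')
    if np.linalg.norm(f)>7:print("STOP");break
print(current_time_s());look("s4.png")
```

```text
156 [-0.5 -1.2 -0.3] 146 [-0.8 -1.4 -0. ] 136 [-1.  -1.1  0.3] 126 [-0.6 -1.1  0.1] 116 [-0.9 -0.6  0.5] 106 [-1.3 -0.7  0.3] 96 [-1.7 -0.1 -0.1] 86 [-0.6 -0.2  0.3] 76 [-1.5  0.4 -0.2] 66 [-1.2  0.7  0.2] 56 [-1.6  0.8  0.2] 46 [-0.9  0.9  0. ] 36 [-1.   0.9 -0.3] 26 [-1.2  1.2 -0.1] 19 [-0.9  1.6 -0. ] 18.7167
```

View pics/s4.png

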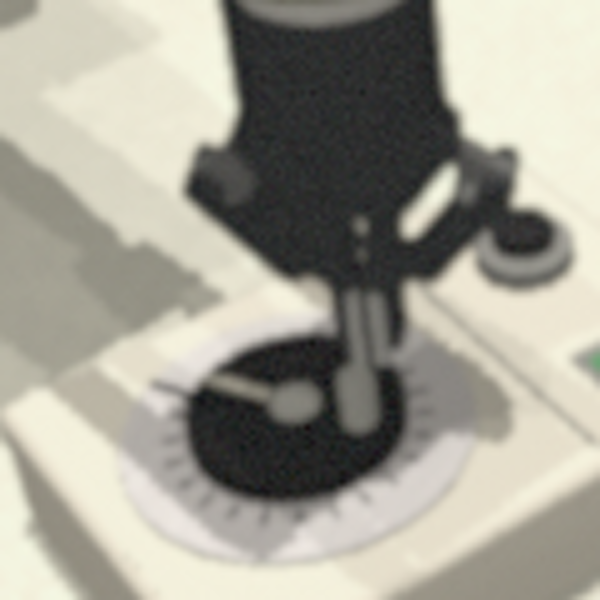

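The dial followed. The index at (210,380) now nearly meets the target line at (155,385). I'll measure the angles from the scene view with the fingers still in place.

```bash
cat >> h.py <<'E'
CS={"scene":(.5443,-.1150),"top":(.5425,-.1123)}
def ang2(cam,n=8,lo=160,hi=215):
    im=avg(cam,n);c=CS[cam];th=np.radians(np.arange(lo,hi,.5));d=np.c_[np.cos(th),np.sin(th),0*th]
    prof=lambda rs,z:np.mean([samp(im,cam,np.r_[c,z]+r*d) for r in rs],0)
    def peak(v):
        v=v-cv2.GaussianBlur(v.reshape(1,-1),(0,0),20).ravel();i=np.argmax(v);k=np.arange(max(i-16,0),min(i+17,len(v)));x=np.clip(v[k]-v[i]*.3,0,None)
        return lo+(k*x).sum()/x.sum()/2
    return round(peak(-prof(np.linspace(.056,.066,7),.073)),2),round(peak(prof(np.linspace(.020,.041,9),.086)),2)
E
python3 - <<'E'
from h import *
print(ang2("scene"));
for d in((.002,0),(0,.002)):
    CS["scene"]=tuple(np.add((.5443,-.1150),d));print(d,ang2("scene",3))
print(current_time_s())
E
```

```text
(np.float64(188.38), np.float64(187.55))
(0.002, 0) (np.float64(188.22), np.float64(187.14))
(0, 0.002) (np.float64(190.24), np.float64(191.2))
19.6167
```

Run:
```python
from h import *
p,o=pose(19,.025,.071);move_linear(p,o,vel=.06)
p[2]=.13;move_linear(p,o,vel=.15)
# hover above start key side for a clear view
k=[.5615,.0243,.13];move_linear(k,o,vel=.2);print(current_time_s(),current_tool_pos())
print("scene",ang2("scene"),"top",ang2("top"),current_time_s())
A=np.mean([get_image("top").astype(float) for _ in range(6)],0)[185:285,325:445,::-1]
A=255*(np.clip(A/150,0,1)**.5)
cv2.imwrite("pics/t5.png",cv2.resize(A.astype(np.uint8),None,fx=6,fy=6,interpolation=cv2.INTER_CUBIC))
```

```text
21.15 [0.56102245 0.02389813 0.12919936]
scene (np.float64(188.51), np.float64(187.61)) top (np.float64(161.04), np.float64(193.41)) 21.95
```

View pics/t5.png

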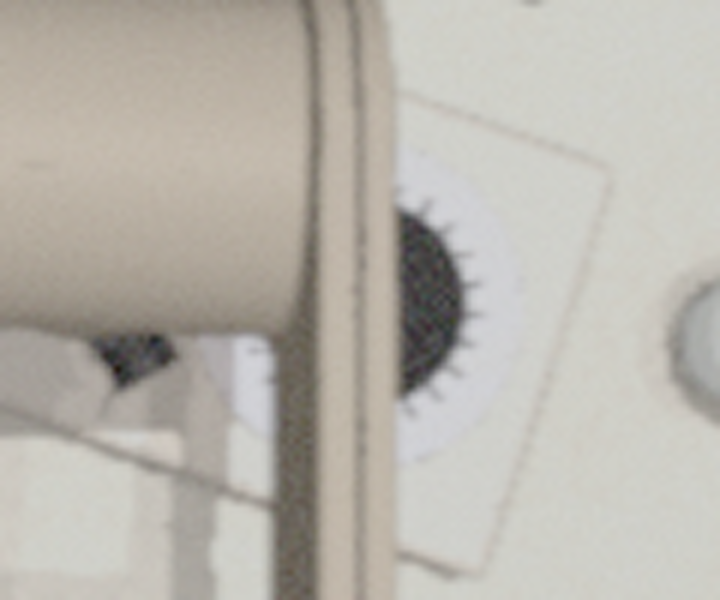

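The arm hides the dial from above, so I'll swing it clear and measure from both cameras numerically.

Run:
```python
from h import *
p=current_tool_pos();move_linear([p[0],p[1],.18],vel=.25)
q=list(current_joint_positions());q[0]+=.6;q[5]-=1.5;move_j(q)
print(current_time_s())
T={c:avg(c,8) for c in("top","scene")}
import h
C0=dict(CS)
for c in T:
    h.avg=lambda cam,n:T[cam]
    for d in((0,0),(.001,0),(0,.001),(-.001,0),(0,-.001)):
        CS[c]=tuple(np.add(C0[c],d));print(c,d,*ang2(c,lo=165))
    CS[c]=C0[c]
np.savez("T.npz",**T)
# refine centre in each camera: maximise ring-edge contrast of disc rim/collar outer edge
th=np.radians(np.arange(0,360,3));d=np.c_[np.cos(th),np.sin(th),0*th]
from scipy.optimize import minimize
for c in T:
    g=lambda x:sum(samp(T[c],c,np.r_[x/1e3,.086]+.041*d)-samp(T[c],c,np.r_[x/1e3,.086]+.049*d))/120
    r=minimize(g,np.array(C0[c])*1e3,method="Nelder-Mead",options=dict(initial_simplex=np.array(C0[c])*1e3+np.array([[0,0],[3,0],[0,3]]),xatol=.05))
    CS[c]=tuple(r.x/1e3);print(c,CS[c],r.fun,ang2(c,lo=165))
print(current_time_s())
```

```text
23.9417
top (0, 0) 189.38 189.81
top (0.001, 0) 189.23 189.56
top (0, 0.001) 190.29 191.6
top (-0.001, 0) 189.48 190.2
top (0, -0.001) 188.44 188.05
scene (0, 0) 188.51 187.61
scene (0.001, 0) 188.38 187.35
scene (0, 0.001) 189.43 189.38
scene (-0.001, 0) 188.62 187.88
scene (0, -0.001) 187.57 185.84
top (np.float64(0.542846390709281), np.float64(-0.11174205767661331)) -76.46018981933594 (np.float64(189.86), np.float64(190.71))
scene (np.float64(0.5483917759239673), np.float64(-0.11902563175559044)) -77.22464752197266 (np.float64(184.29), np.float64(179.76))
24.7417
```

```bash
cat > tick.py <<'E'
from h import *
import h
from scipy.optimize import minimize
T=dict(np.load("T.npz"))
def run(c):
    T_=T[c]; h.avg=lambda cam,n:T_
    th0=np.radians(np.arange(24)*15); k=[i for i in range(24)]
    off=np.radians(np.linspace(-7,7,29)); 
    def prof(x,rs):  # mean brightness of lines at k*15+a, vs half-way between
        cx=np.r_[x[:2]/1e3,.073];a=np.radians(x[2])
        t=th0+a
        P=lambda tt:np.concatenate([cx+r*np.c_[np.cos(tt),np.sin(tt),0*tt] for r in rs])
        return samp(T_,c,P(t)).mean()-samp(T_,c,P(t+np.radians(7.5))).mean()
    rs=np.linspace(.0480,.0515,4)
    best=None
    for dx in(-2,0,2):
      for dy in(-2,0,2):
        x0=np.r_[np.array(CS[c])*1e3+[dx,dy],189]
        r=minimize(prof,x0,args=(rs,),method="Nelder-Mead",options=dict(initial_simplex=x0+np.array([[0,0,0],[2,0,0],[0,2,0],[0,0,2]]),xatol=.02,fatol=.01,maxiter=300))
        if best is None or r.fun<best.fun:best=r
    CS[c]=tuple(best.x[:2]/1e3)
    print(c,best.x.round(2),round(best.fun,2),"target,index:",ang2(c,lo=165))
E
python3 -c "
from tick import *
run('top');run('scene')"
```

```text
top [ 543.04 -112.55  188.82] -29.39 target,index: (np.float64(189.07), np.float64(189.23))
scene [ 543.74 -114.29  188.72] -22.09 target,index: (np.float64(189.24), np.float64(189.03))
```

Both cameras agree on the tick-fitted centre: target about 189.1°, index about 189.1°, so the dial is set. Next is the key; I'll check bottle clearance, then descend under force control.

Run:
```python
from h import *
K=np.array([.5615,.0243])
b=(ray("top",(292,184),.135)+ray("scene",(348,184),.135))[:2]/2;v=b-K
print("bottle",ray("top",(292,184),.135),ray("scene",(348,184),.135),np.linalg.norm(v))
psi=np.degrees(np.arctan2(v[1],v[0]))
def ori(s):return (R.from_euler('z',s,degrees=True)*R.from_euler('x',180,degrees=True)).as_rotvec()
for s in(psi,psi-180,psi+180):
    q=inverse_kinematics([*K,.18],ori(s))
    print(s,q)
    if q is not None:break
o=ori(s)
move_to([*K,.18],o);move_linear([*K,.075],vel=.2);f0=F(8);print(f0,current_time_s(),current_tool_pos())
z=.075;zc=None;mx=0
while z>.035:
    z-=.002 if zc is None else .001
    move_linear([*K,z],vel=.03);f=(F(3)-f0)[2]
    print(round(z,3),round(f,2),end=' | ')
    if zc is None and f>1.2:zc=z
    if f>9 or (zc and z<zc-.012):break
print(current_time_s(),current_tool_pos())
```

```text
bottle [0.66810311 0.12435339 0.135     ] [0.6761334 0.1069395 0.135    ] 0.1434593010974287
39.54924366387593 [-0.04797559  0.0349405   1.61502719  0.          1.49162497  0.83255622]
[0.10685051 0.12446383 0.37441933] 26.7417 [0.56299738 0.02467824 0.07706668]
0.073 -0.15 | 0.071 -0.36 | 0.069 -0.81 | 0.067 -0.44 | 0.065 -0.41 | 0.063 -0.1 | 0.061 -1.07 | 0.059 -0.09 | 0.057 -0.78 | 0.055 0.08 | 0.053 1.79 | 0.052 3.02 | 0.051 3.06 | 0.05 4.0 | 0.049 4.33 | 0.048 11.09 | 31.1417 [0.5617989  0.02428034 0.04894983]
```

The jump from 4.3 to 11 N is the stop: about 6 mm of travel, fully down. I'll release, move clear, and verify the dial.

```bash
python3 - <<'E'
from h import *
p=current_tool_pos();move_linear([p[0],p[1],.075],vel=.08);move_linear([p[0],p[1],.18],vel=.25)
q=list(current_joint_positions());q[0]+=.6;move_j(q)
np.savez("T.npz",**{c:avg(c,8) for c in("top","scene")});print(current_time_s(),current_contact_force())
E
python3 -c "
from tick import *
run('top');run('scene')"
```

```text
34.2583 [0.05262753 0.08397613 0.44347564]
top [ 543.04 -112.55  188.83] -29.27 target,index: (np.float64(189.06), np.float64(189.27))
scene [ 543.56 -114.47  188.98] -22.02 target,index: (np.float64(189.1), np.float64(188.76))
```

```bash
python3 -c "
from bench import *
print(hand_in())"
```

```text
the job is handed in; nothing more can be done
None
```

I handed the job in: the dial's index is within about 0.4° of the target line in both cameras, the start key was pressed to its stop and released, and I never touched the bottle, beaker or tray.

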